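Shift the jar mill into third

TASK

Put the jar mill into third gear by pushing the red knob of its lever with your closed fingertips, never taking the knob between the fingers: bring the lever to the middle of the H-shaped gate, push it across to the right-hand side, then push it forward, fully home into the third slot (far right, marked with three yellow dots). Keep it out of the fourth slot (near right), do not disturb the bottle, the jar and the beaker standing around the mill, and finish with the hand clear.

Things in the scene. Friction and masses are not known exactly. Their poses are not given: they have to be found in the camera images.
- mill: Jar mill fixed on the bench: light grey gearbox 220 (x) x 200 (y) x 80 mm high; on its left (+y) a roller bed with a white porcelain jar (103 to 372 mm left of the origin, top at 150 mm). Origin: on the bench under the centre of the gearbox and gate. x points forward (away from the robot, mill turned by up to 0.45 rad), y left, z up. Nothing but gate and lever stands on the gearbox.
- gate_center (a point): Centre of the top of the aluminium gate plate, 120 x 114 mm, 105 mm above the bench; axes as the mill's. H of four 18 mm wide slots marked with dots: one far left, two near left, three (yellow) far right, four near right; centre lines 20 mm left and right of centre. A channel 21 mm wide (along x) across the middle joins left and right; a 22 mm wide tongue parts them elsewhere.
- gear_across (a joint): Sideways lean of the lever in rad: -0.30 fully left (slots one and two), 0 upright, +0.30 fully right (slots three and four); end stops at both. Moves freely only while the lever is in the middle channel, gear_fore within about 0.07 of 0; in a slot it has about 0.06 rad of play.
- gear_fore (a joint): Fore-and-aft lean of the lever in rad: +0.30 fully forward, away from the robot (home in slot one or three), 0 in the middle channel, -0.30 fully back (home in slot two or four); end stops at both. At the start the lever stands on the left, anywhere from slot one to slot two.
- knob_center (a point): Centre of the red ball knob, 38 mm in diameter, on a 10 mm thick stem, 145 mm from the pivot, which is 35 mm above the mill's origin: 180 mm above the bench when upright, 167 mm in a corner of the H. In the mill's frame it is 145 sin(gear_fore) mm forward, 145 sin(gear_across) mm right (-y). No spring: about 3 N at the knob moves it and it stays where left.
- neutral_left (a point): Where the knob centre is when the lever is in the middle channel, fully left. Fixed to the mill, and its axes are the mill's.
- neutral_right (a point): Where the knob centre is when the lever is in the middle channel, fully right. Fixed to the mill.
- slot_three (a point): Where the knob centre is when the lever is fully home in the third slot. Fixed to the mill.
- white_bottle: White plastic bottle, 54 mm across, 115 mm high, loose on the bench to the right of the mill; leave it alone. Origin: centre of its underside.
- amber_jar: Amber glass jar with a teal cap, 60 mm across, 85 mm high, loose on the bench to the right of the mill; leave it alone. Origin: centre of its underside.
- beaker: Empty glass beaker, 68 mm across, 85 mm high, loose on the bench behind (beyond) the mill; leave it alone. Origin: centre of its underside.

How it is judged:
By the outcome, as a careful person would: the job done as asked, in the order asked, and still so for the second after the job is handed in, with the robot touching nothing.
It also fails if it takes over 53 s, if anything falls off the work surface, if the arm or the gripper's body presses on something with over 40 N, if the wrist force passes 120 N, or if a joint passes its speed limit or range.

ROBOT

A 6-joint arm with a two-finger parallel gripper is mounted at the origin on the work surface. World frame = base frame: x ahead of the robot, y to its left, z up, the work surface at z = 0. Lengths are in m, angles in rad, forces in N, time in s.
With the tool pointing down it reaches from about 0.425 to 0.95 m from the base axis. Payload 3.5 kg.
Tool frame: the origin (TCP) lies midway between the tips of the shut fingers; the grasp point (between the pads) lies 19 mm behind it; z points along the fingers, y is the direction in which the jaws open and shut (so a half turn about z gives the same grasp; the last joint's range is limited). The gripper opens to 85 mm and grips with 20 to 120 N. Pads are 22 mm wide; open, the fingers measure 114 mm over their backs; the gripper's body (76 mm by 85 mm) begins 54 mm behind the grasp point. The pads swing forward as they close: fully open they stand 13 mm farther back than shut.
Start: joints at [-1.316, 0.286, 1.577, -0, 1.279, -0.15], TCP at [0.266, -0.62, 0.231] pointing down, gripper open.
Joint ranges: [-2.77, 2.77], [-0.9, 2.22], [0.21, 2.48], [-1.53, 4.67], [0.24, 2.81], [-2.84, 2.84]. Speed limits (rad/s): [2.79, 2.79, 3.14, 3.14, 3.14, 3.14].

INTERFACE

Orientations are given as a unit quaternion [x, y, z, w].
In Python, from plant import ctrl gives the robot as it stands.
- The arm moves only by the tool apply_moves, never from a script. Its argument "moves" is a list that holds one entry, the list of rows, each a list of 7 numbers: the shift along the tool's x, y, z in m, then the turn, a rotation vector about the tool's x, y, z in degrees, then the gripper's target within -1 to 1 (shut at 1, half-way at 0, fully open at -1). In form: [[[tx, ty, tz, ax, ay, az, hand], ...]]. A call has 1 to 12 rows; each row shifts and turns the pose as measured when the row begins, along the tool's axes as they then stand; what a row does not reach is not made up. A row lasts 1/10 s, in which the tool goes at most 50 mm and 8.59 degrees, less where a joint would pass 70% of its speed; a pose out of reach is approached as far as the arm can. A call with a gripper value outside its range is refused whole. The fingers move at their own pace and stop on an object; "force" is the grip in N (left out, the last holds). Time passes only in rows, so rows that do not move let the fingers close. It gives the time, the measured TCP pose, the force and the opening at its end, in the units of the state.
- ctrl.get_state(): the state, without advancing time (a new reading comes with each control period).
- ctrl.read_camera(name): name is "scene" or "top" or "wrist"; returns the picture (480x640x3 uint8, red, green, blue); there is no depth.
- ctrl.get_calibration(name): a dict with "camera_matrix" (3x3 intrinsics, pixels), "k1" (the pictures are not rectified: a ray, as slopes to the right and down, at radius r is drawn at 1 + k1 r^2 times it, then the intrinsics apply), "cam_to_world" (4x4, takes a point from camera to world coordinates). Camera axes: x right, y up, looking along -z (the intrinsics and any distortion apply to the point x, -y, -z); pixel columns grow to the right and rows downward; lengths in m; the calibration is good to about 2 mm. A picture is of the moment at which its call begins: read the wrist's pose just before it. get_calibration takes no time and is no camera call; for the wrist camera it gives the pose at the moment of the call.
- ctrl.sign_off(): hands the job in, once; it reports no verdict.
The state is a dict: "time": time; "qpos": joint angles; "dq": joint speeds; "joint_efforts": joint torques, N m; "eef_pos": TCP position; "tcp_rot": TCP orientation; "contact_force": force on the tool from outside, world axes, zero at the start; "wrist_torque": the same for the moment, N m; "opening": opening from 0.0 (shut) to 1.0 (fully open).
Only numpy, scipy, OpenCV 4.12 (cv2) and the standard library are available. Lean on these libraries where they do the work, as an engineer would, in place of code of your own. Each camera call takes 0.05 s, during which the arm holds its last target. There are 200 camera calls.

## Working session

There is one attempt and no reset: what is moved stays moved. The work goes in short steps, Python scripts to look and compute and a tool call to move; the robot and the scene stay as the last step left them, time stands still between calls to the robot, and variables do not carry over. Pictures are saved under pics/ and viewed, about 8 in all and at most 12, crops included, and the job is handed in when it is done.

Besides the shell and the picture viewer there is one more tool, called after "Request:" by a JSON object that holds its "method" and its "body", one argument or row to a line. apply_moves: Moves the arm, as the interface text tells. Its arguments: {"type":"object","properties":{"moves":{"type":"array","items":{"type":"array","items":{"type":"array","items":{"type":"number"}}}},"force":{"type":"number"}},"required":["moves"]}

```bash
mkdir -p pics; ls
cat > h.py <<'E'
import numpy as np, cv2
from plant import ctrl
def snap(n,f):
    c=ctrl.get_calibration(n); im=ctrl.read_camera(n)
    cv2.imwrite('pics/'+f,cv2.cvtColor(im,cv2.COLOR_RGB2BGR)); return im,c
def ray(c,u,v):
    K=np.array(c['camera_matrix'],float);T=np.array(c['cam_to_world'],float)
    x,y=cv2.undistortPoints(np.array([[[u,v]]],float),K,np.array([c['k1'],0,0,0.]))[0,0]
    return T[:3,3],T[:3,:3]@np.array([x,-y,-1.])
def onz(c,u,v,z):
    o,d=ray(c,u,v); return o+d*(z-o[2])/d[2]
def meet(rs):
    A=np.zeros((3,3));b=np.zeros(3)
    for o,d in rs:
        d=d/np.linalg.norm(d);P=np.eye(3)-np.outer(d,d);A+=P;b+=P@o
    p=np.linalg.solve(A,b)
    return p,[np.linalg.norm(np.cross(p-o,d/np.linalg.norm(d))) for o,d in rs]
def proj(c,p):
    T=np.array(c['cam_to_world'],float);q=np.linalg.inv(T)@np.append(p,1)
    x,y=q[0]/-q[2],-q[1]/-q[2];s=1+c['k1']*(x*x+y*y);K=np.array(c['camera_matrix'])
    return K[0,0]*x*s+K[0,2],K[1,1]*y*s+K[1,2]
def red(im):
    h=cv2.cvtColor(im,cv2.COLOR_RGB2HSV)
    m=(((h[...,0]<7)|(h[...,0]>173))&(h[...,1]>150)&(h[...,2]>70)).astype('uint8')
    n,l,s,ce=cv2.connectedComponentsWithStats(m)
    return [(s[i].tolist(),ce[i].round(1).tolist()) for i in range(1,n) if s[i][4]>40]
E
python3 - <<'E'
from h import *
for n in('top','scene'):
    im,c=snap(n,n+'0.png'); print(n,red(im),np.array(c['cam_to_world']).round(2).tolist())
print(ctrl.get_state())
E
```

```text
pics
top [([54, 123, 63, 38, 2125], [85.6, 141.4]), ([115, 123, 65, 38, 2295], [147.4, 141.2]), ([181, 122, 64, 38, 2315], [212.8, 141.0]), ([246, 123, 64, 37, 2326], [278.1, 141.1]), ([313, 123, 63, 37, 2312], [343.7, 141.1]), ([378, 123, 64, 37, 2304], [409.5, 141.1]), ([443, 123, 65, 38, 2287], [474.4, 141.5]), ([0, 124, 54, 13, 553], [26.0, 129.0]), ([507, 124, 63, 37, 2001], [535.5, 140.8]), ([570, 124, 61, 19, 947], [598.2, 132.6]), ([632, 125, 8, 18, 98], [635.9, 131.6]), ([42, 163, 70, 61, 3189], [81.3, 194.2]), ([108, 163, 69, 61, 3863], [142.6, 193.2]), ([176, 163, 67, 61, 3897], [209.5, 193.2]), ([244, 163, 66, 61, 3927], [276.7, 193.1]), ([313, 163, 65, 61, 2929], [344.5, 188.7]), ([380, 163, 66, 61, 3888], [411.9, 193.3]), ([446, 164, 68, 60, 3799], [478.9, 193.7]), ([511, 164, 61, 60, 3085], [539.3, 194.2]), ([0, 214, 40, 10, 217], [18.1, 220.3]), ([0, 227, 38, 65, 2196], [16.6, 257.5]), ([33, 227, 72, 65, 4187], [68.7, 259.2]), ([101, 227, 71, 65, 4253], [136.5, 259.2]), ([171, 227, 69, 66, 2744], [198.0, 252.2]), ([243, 227, 66, 27, 1710], [276.1, 239.5]), ([312, 227,
[... 4751 characters left out ...]
0, 0.0, 0.0, 1.0]]
{'time': 0.1, 'qpos': array([-1.31602721e+00,  2.87121013e-01,  1.57800841e+00, -1.55349807e-05,
        1.27857085e+00, -1.50031208e-01]), 'dq': array([ 0.0012467 , -0.00202249, -0.00349848,  0.00082563, -0.00011868,
       -0.00092259]), 'joint_efforts': array([ 1.97887326e-03, -4.07292581e+01, -2.93698955e+01, -6.97042697e-05,
        3.39396858e-03, -1.08014598e-05]), 'eef_pos': array([ 0.26569603, -0.61988032,  0.2300682 ]), 'tcp_rot': array([ 9.79585921e-01,  2.01023163e-01, -6.25874223e-05, -1.05197766e-03]), 'contact_force': array([-0.71174097, -0.23744278,  0.59950145]), 'wrist_torque': array([ 0.02054796, -0.00132827, -0.06274092]), 'opening': 1.0042255160147273}
```

View pics/top0.png

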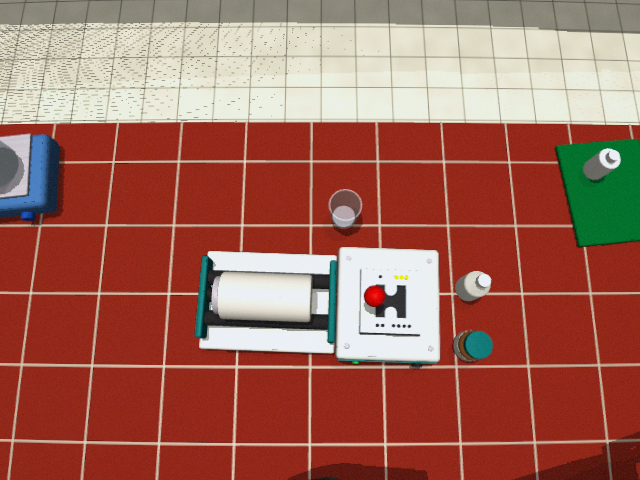

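View pics/scene0.png

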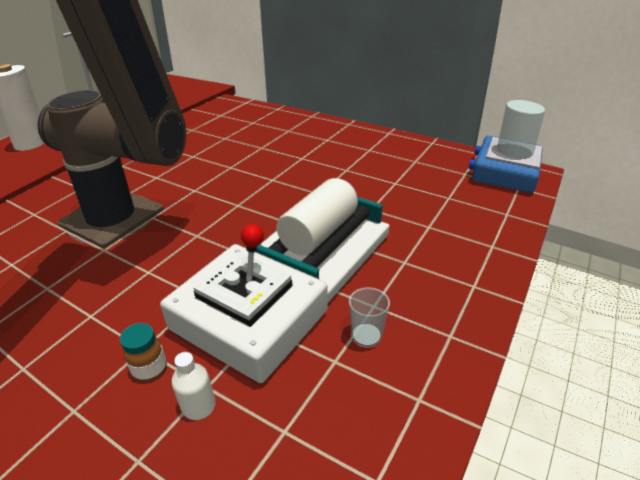

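The top view shows the mill nearly square to the bench. The gearbox corners are at about (338,248), (438,251), (437,362) and (337,360), and the knob is at (374,296). The scene view has the knob at (252,236). Next I'll rectify the gate plane and triangulate the knob.

Run:
```python
from h import *
im=cv2.imread('pics/top0.png');c=ctrl.get_calibration('top')
s=cv2.imread('pics/scene0.png');cs=ctrl.get_calibration('scene')
cr=s[215:260,230:275];h=cv2.cvtColor(cr,cv2.COLOR_BGR2HSV)
m=(((h[...,0]<7)|(h[...,0]>173))&(h[...,1]>150)&(h[...,2]>70)).astype('uint8')
n,l,st,ce=cv2.connectedComponentsWithStats(m);print(st,ce)
i=1+np.argmin([abs(ce[k]-[22,21]).sum() for k in range(1,n)]);u=ce[i]+[230,215]
print('knob',u,meet([ray(c,374.4,295.8),ray(cs,*u)]))
# gearbox outline
g=im[240:370,335:445];hh=cv2.cvtColor(g,cv2.COLOR_BGR2HSV)
m=((hh[...,1]<60)&(hh[...,2]>140)).astype('uint8')
cn=max(cv2.findContours(m,cv2.RETR_EXTERNAL,cv2.CHAIN_APPROX_NONE)[0],key=cv2.contourArea)[:,0]+[335,240]
P=np.array([onz(c,*p,0.08)[:2] for p in cn])
print(cv2.minAreaRect(P.astype('float32')*1000))
a=onz(c,390,302,.105);print('approx centre',a)
# rectified: 0.4mm/px, x up, y left, z=.105
W=H=600;sc=.0004;X0=a[0];Y0=a[1]
mx=np.zeros((H,W),'float32');my=mx.copy()
for r in range(H):
    for q in range(W):
        mx[r,q],my[r,q]=proj(c,[X0+(300-r)*sc,Y0+(300-q)*sc,.105])
cv2.imwrite('pics/rect.png',cv2.remap(im,mx,my,cv2.INTER_CUBIC))
```

```text
[[   0    0   45   45  807]
 [   0    0   45   32 1213]
 [  41    0    4    2    5]] [[25.09417596 33.98513011]
 [19.8557296  14.11624073]
 [42.8         0.2       ]]
knob [249.8557296  229.11624073] (array([ 0.52210287, -0.06600093,  0.18713833]), [np.float64(0.00048827555839041446), np.float64(0.000488275558390329)])
((522.7968139648438, -109.27660369873047), (207.5390625, 216.9027862548828), 87.94302368164062)
approx centre [ 0.52125213 -0.10402354  0.105     ]
```

View pics/rect.png

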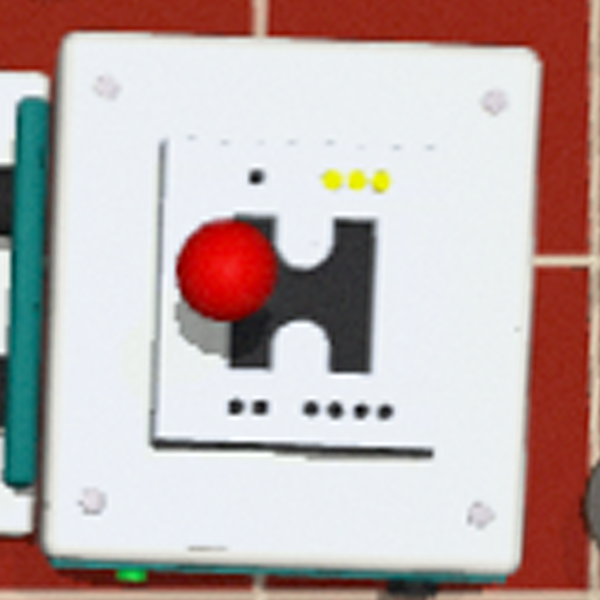

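The rectified view puts the gate centre at about (302,295) px, which is (0.523, -0.105), with a mill yaw of about -0.033 rad. The knob is already in the middle channel at far left, so the lever needs no fore-aft move first. Next I close the fingers, rise, square up to the mill and approach.

Request:
{"method": "apply_moves", "body": {
  "moves": [
    [[0,0,-0.015,0,0,8.4,1],[0,0,-0.015,0,0,8.4,1],[0,0,-0.01,0,0,8.3,1],[0.015,-0.04,0,0,0,0,1],[0.015,-0.04,0,0,0,0,1],[0.015,-0.04,0,0,0,0,1],[0.015,-0.04,0,0,0,0,1],[0.015,-0.04,0,0,0,0,1],[0.015,-0.04,0,0,0,0,1],[0.015,-0.04,0,0,0,0,1],[0.015,-0.04,0,0,0,0,1],[0.015,-0.04,0,0,0,0,1]]
  ]
}}

```text
time: 1.3
eef_pos: [0.4199, -0.256, 0.2649]
tcp_rot: [0.999, -0.031, -0.003, -0.008]
contact_force: [0.2, -0.3, -0.5]
opening: 0.004
```

Request:
{"method": "apply_moves", "body": {
  "moves": [
    [[0.0115,-0.03,0,0,0,-1.7,1],[0.0115,-0.03,0,0,0,0,1],[0.0115,-0.03,0,0,0,0,1],[0.0115,-0.03,0,0,0,0,1],[0.0115,-0.03,0,0,0,0,1],[0.0115,-0.03,0,0,0,0,1],[0.0115,-0.03,0,0,0,0,1],[0.0115,-0.027,0,0,0,0,1],[0,0,0,0,0,0,1]]
  ]
}}

```text
time: 2.2
eef_pos: [0.5206, -0.0057, 0.2641]
tcp_rot: [1.0, -0.012, -0.005, -0.009]
contact_force: [-0.1, -0.4, -0.8]
opening: -0.0
```

Run:
```python
from h import *
s=ctrl.get_state();print(s['eef_pos'],s['tcp_rot'],s['contact_force'])
im,c=snap('wrist','w1.png')
print([r for r in red(im) if abs(r[0][2]-r[0][3])<15])
print('tip px',proj(c,s['eef_pos']))
for n,p in(('knob',[.524,-.0676,.1735]),('C',[.523,-.105,.105])):print(n,proj(c,p))
```

```text
[ 0.52062628 -0.00572539  0.26409736] [ 0.99986887 -0.01203347 -0.00548091 -0.00934818] [-0.14455515 -0.39754717 -0.81192139]
[([0, 40, 137, 137, 9056], [61.6, 78.3]), ([522, 172, 118, 110, 7645], [588.4, 220.9]), ([35, 183, 8, 14, 66], [38.8, 187.5]), ([380, 212, 52, 52, 2092], [405.6, 237.6]), ([635, 266, 5, 15, 41], [637.9, 274.9]), ([515, 272, 13, 11, 71], [519.5, 278.6]), ([288, 290, 17, 12, 100], [294.6, 293.3]), ([0, 294, 85, 88, 6409], [36.6, 340.0]), ([352, 305, 41, 38, 1191], [373.5, 321.0]), ([197, 382, 28, 27, 303], [210.9, 394.4]), ([313, 382, 14, 24, 289], [319.7, 394.1]), ([415, 382, 28, 27, 306], [428.1, 394.2]), ([622, 463, 18, 17, 273], [631.4, 471.2]), ([0, 464, 17, 16, 259], [7.6, 471.6])]
tip px (np.float64(319.12378938877566), np.float64(299.39749775023625))
knob (np.float64(406.34330001141586), np.float64(234.9624180539682))
C (np.float64(430.14910331102743), np.float64(213.5463983021727))
```

View pics/w1.png

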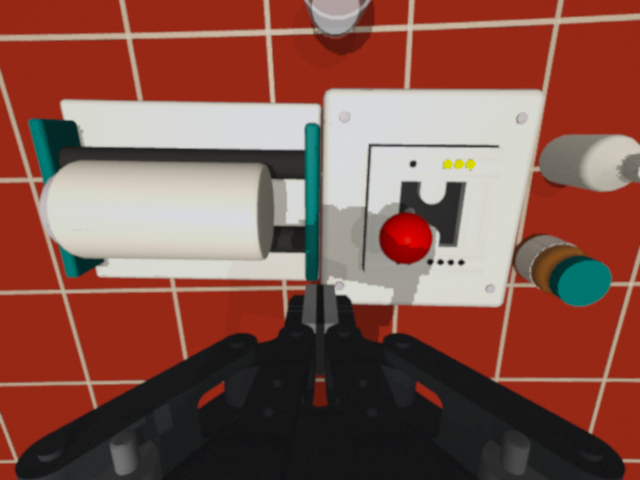

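The wrist view agrees with my estimates: the knob is seen at (406,238) and was predicted at (406,235). I shift right a little, then descend on the knob's left side.

Request:
{"method": "apply_moves", "body": {
  "moves": [
    [[0.003,0.016,0,0,0,0,1],[0,0,0,0,0,0,1],[0,0,0.025,0,0,0,1],[0,0,0.025,0,0,0,1],[0,0,0.025,0,0,0,1],[0,0,0.02,0,0,0,1],[0,0,0.01,0,0,0,1],[0,0,0,0,0,0,1]]
  ]
}}

```text
time: 3.05
eef_pos: [0.5204, -0.033, 0.156]
tcp_rot: [1.0, -0.02, -0.005, -0.008]
contact_force: [0.5, 0.6, -0.1]
opening: 0.0
```

Request:
{"method": "apply_moves", "body": {
  "moves": [
    [[0.003,0.006,0,0,0,0,1],[0,0.008,0,0,0,0,1],[0,0.008,0,0,0,0,1],[0,0.008,0,0,0,0,1],[0,0.008,0,0,0,0,1],[0,0.008,0,0,0,0,1],[0,0,0,0,0,0,1]]
  ]
}}

```text
time: 3.75
eef_pos: [0.5243, -0.0835, 0.1614]
tcp_rot: [1.0, -0.021, -0.001, -0.009]
contact_force: [0.1, 2.9, 0.9]
opening: 0.004
```

```bash
cat > k.py <<'E'
from h import *
import sys
s=ctrl.get_state();print(s['eef_pos'].round(4),s['contact_force'].round(1))
im,c=snap('top',sys.argv[1])
B=[r for r in red(im) if 340<r[1][0]<440 and 255<r[1][1]<350 and r[0][2]<30];print(B)
if B:
    i=B[0][1];p=onz(c,*i,.175);d=p[:2]-[.523,-.105];f=d@[.9995,-.033];l=d@[.033,.9995]
    z=.035+np.sqrt(max(0,.145**2-f*f-l*l));p=onz(c,*i,z);d=p[:2]-[.523,-.105]
    print('knob',p,'fore',np.arcsin(d@[.9995,-.033]/.145),'across',-np.arcsin(d@[.033,.9995]/.145))
E
python3 k.py t1.png
```

```text
[ 0.5243 -0.0835  0.1614] [0.1 2.9 0.9]
[]
```

The knob is in contact at about 3 N, and the gripper hides it from the top camera. I keep pushing right.

Request:
{"method": "apply_moves", "body": {
  "moves": [
    [[0,0.006,0.003,0,0,0,1],[0,0.006,0.002,0,0,0,1],[0,0.006,0.001,0,0,0,1],[0,0.006,0,0,0,0,1],[0,0.004,0,0,0,0,1]]
  ]
}}

```text
time: 4.3
eef_pos: [0.5232, -0.1125, 0.1534]
tcp_rot: [1.0, -0.02, -0.001, -0.009]
contact_force: [1.1, 2.1, -0.2]
opening: 0.003
```

Run:
```python
from h import *
im,c=snap('wrist','w2.png')
cv2.imwrite('pics/w2c.png',cv2.imread('pics/w2.png')[80:400,150:570])
```

```text
(no output)
```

View pics/w2c.png

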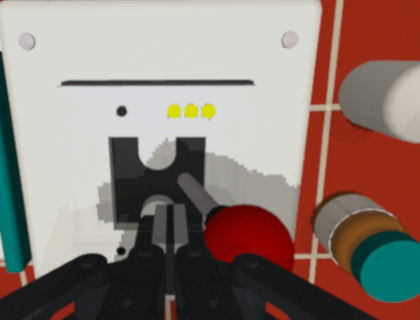

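The crop shows the stem at about (190,185) px, in the channel at the right slot. The knob is at (250,243), against the fingertips. I continue in small steps until the end stop.

Request:
{"method": "apply_moves", "body": {
  "moves": [
    [[0,0.003,-0.002,0,0,0,1],[0,0.003,-0.001,0,0,0,1],[0,0.003,0,0,0,0,1]]
  ]
}}

```text
time: 4.65
eef_pos: [0.5216, -0.1193, 0.1542]
tcp_rot: [1.0, -0.021, -0.003, -0.013]
contact_force: [2.2, 11.5, 1.8]
opening: -0.0
```

The force is up to 11.5 N, so the lever is at its right-hand end stop. I back off left, rise, and cross to the near side of the knob.

Request:
{"method": "apply_moves", "body": {
  "moves": [
    [[0,-0.012,0,0,0,0,1],[0,-0.012,0,0,0,0,1],[0,0,-0.02,0,0,0,1],[0,0,-0.03,0,0,0,1],[0,0,-0.03,0,0,0,1],[-0.03,0,0,0,0,0,1],[-0.03,0.01,0,0,0,0,1],[-0.015,0.015,0,0,0,0,1],[0,0.015,0,0,0,0,1],[0,0,0,0,0,0,1]]
  ]
}}

```text
time: 5.65
eef_pos: [0.4443, -0.1335, 0.2418]
tcp_rot: [1.0, -0.016, -0.001, -0.003]
contact_force: [-0.3, 1.0, 0.7]
opening: 0.004
```

```bash
python3 k.py t2.png
python3 - <<'E'
from h import *
s=ctrl.get_state();im,c=snap('wrist','w3.png')
print(s['tcp_rot'])
print([r for r in red(im) if abs(r[0][2]-r[0][3])<15])
print('pred neutral right',proj(c,[.5216,-.1478,.1735]))
E
```

```text
[ 0.4443 -0.1335  0.2418] [-0.3  1.   0.7]
[([410, 287, 19, 21, 235], [418.1, 296.1])]
knob [ 0.52334483 -0.14352127  0.17479988] fore 0.011144100956097325 across 0.26867332916658176
[ 0.99986241 -0.01625548 -0.0013381  -0.00302049]
[([132, 0, 26, 15, 354], [144.5, 6.9]), ([426, 100, 142, 132, 12241], [502.8, 156.2]), ([310, 102, 62, 63, 3089], [340.3, 133.0]), ([423, 224, 13, 10, 72], [427.3, 229.9]), ([173, 231, 13, 10, 121], [179.1, 235.5]), ([532, 234, 108, 106, 10317], [589.9, 288.2]), ([0, 356, 92, 87, 6466], [39.3, 396.7]), ([200, 382, 25, 24, 266], [212.5, 393.0]), ([415, 382, 28, 27, 304], [428.0, 394.2]), ([593, 434, 25, 15, 194], [607.4, 438.6]), ([3, 446, 26, 34, 346], [14.1, 456.1])]
pred neutral right (np.float64(340.8178888469923), np.float64(130.60689611268418))
```

View pics/w3.png

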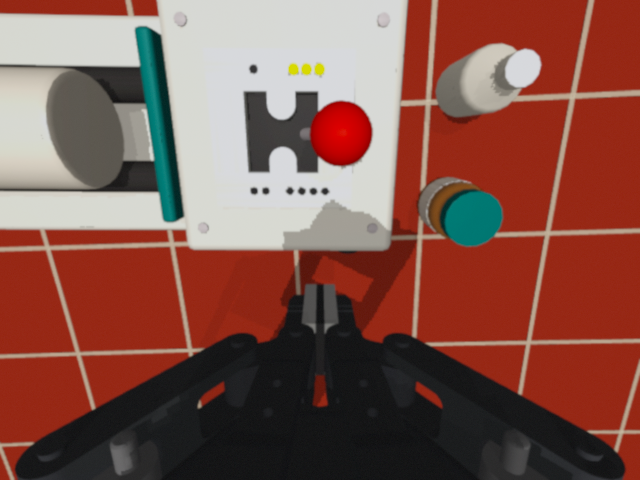

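The wrist view puts the knob at (340,133), against (341,131) predicted for neutral_right, so the lever is fully right in the channel. I centre behind it and descend.

Request:
{"method": "apply_moves", "body": {
  "moves": [
    [[0.005,0.012,0,0,0,0,1],[0,0,0,0,0,0,1],[0,0,0.025,0,0,0,1],[0,0,0.025,0,0,0,1],[0,0,0.02,0,0,0,1],[0,0,0.013,0,0,0,1],[0,0,0,0,0,0,1]]
  ]
}}

```text
time: 6.45
eef_pos: [0.4523, -0.1438, 0.1563]
tcp_rot: [1.0, -0.014, -0.001, -0.003]
contact_force: [-0.1, -0.3, 0.6]
opening: -0.0
```

Request:
{"method": "apply_moves", "body": {
  "moves": [
    [[0.01,0.001,0.002,0,0,0,1],[0.01,0.001,0.002,0,0,0,1],[0.008,0,0,0,0,0,1],[0.008,0,0,0,0,0,1],[0.008,0,0,0,0,0,1],[0.008,0,0,0,0,0,1],[0.006,0,0,0,0,0,1],[0.004,0,0,0,0,0,1]]
  ]
}}

```text
time: 7.25
eef_pos: [0.5209, -0.149, 0.1556]
tcp_rot: [1.0, -0.013, -0.001, -0.001]
contact_force: [-2.7, 0.7, 0.9]
opening: 0.002
```

Contact is at 2.7 N and the lever is moving. I go on gently to the end stop.

Request:
{"method": "apply_moves", "body": {
  "moves": [
    [[0.004,-0.001,0.002,0,0,0,1],[0.004,0,0.001,0,0,0,1],[0.003,0,0,0,0,0,1],[0.002,0,0,0,0,0,1]]
  ]
}}

```text
time: 7.65
eef_pos: [0.5348, -0.1479, 0.1521]
tcp_rot: [1.0, -0.013, -0.001, -0.001]
contact_force: [-2.4, 0.8, 0.2]
opening: -0.0
```

Request:
{"method": "apply_moves", "body": {
  "moves": [
    [[0.003,0,-0.001,0,0,0,1],[0.003,0,0,0,0,0,1],[0.003,0,0,0,0,0,1]]
  ]
}}

```text
time: 7.95
eef_pos: [0.5403, -0.1477, 0.1511]
tcp_rot: [1.0, -0.013, -0.007, -0.002]
contact_force: [-10.2, -0.7, 4.7]
opening: -0.002
```

Request:
{"method": "apply_moves", "body": {
  "moves": [
    [[0.004,0,0,0,0,0,1],[0.004,0,0,0,0,0,1]]
  ]
}}

```text
time: 8.15
eef_pos: [0.5414, -0.1479, 0.1509]
tcp_rot: [1.0, -0.012, -0.019, -0.003]
contact_force: [-18.1, 0.3, 10.1]
opening: -0.001
```

Request:
{"method": "apply_moves", "body": {
  "moves": [
    [[-0.015,0,0,0,0,0,1],[-0.025,0,0,0,0,0,1],[-0.025,0,-0.01,0,0,0,1],[-0.02,0,-0.03,0,0,0,1],[-0.01,0,-0.03,0,0,0,1],[0,0,-0.03,0,0,0,1],[0,0,0,0,0,0,1]]
  ]
}}

```text
time: 8.85
eef_pos: [0.4522, -0.1476, 0.2608]
tcp_rot: [1.0, -0.013, -0.009, -0.0]
contact_force: [0.6, -0.6, 0.9]
opening: -0.003
```

```bash
python3 k.py t3.png
python3 - <<'E'
from h import *
im,c=snap('wrist','w4.png')
print([r for r in red(im) if abs(r[0][2]-r[0][3])<6 and r[0][4]>1500])
print('pred slot3',proj(c,[.5644,-.1492,.167]), 'if fore=.25',proj(c,[.523+.0359-.0014,-.149,.17]))
E
```

```text
[ 0.4522 -0.1476  0.2608] [ 0.6 -0.6  0.9]
[([409, 264, 20, 20, 327], [418.5, 273.4])]
knob [ 0.56473569 -0.14747686  0.16803776] fore 0.30192176777372104 across 0.2872321903005824
[]
pred slot3 (np.float64(318.6347981561451), np.float64(68.73963006242985)) if fore=.25 (np.float64(318.56719473390524), np.float64(80.23238008447177))
```

View pics/w4.png

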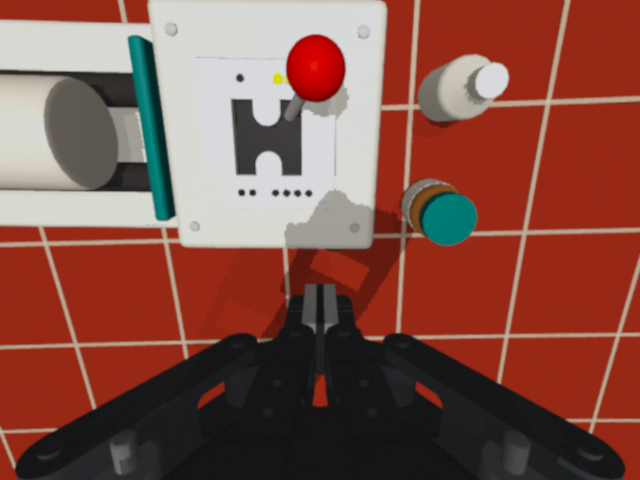

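View pics/t3.png

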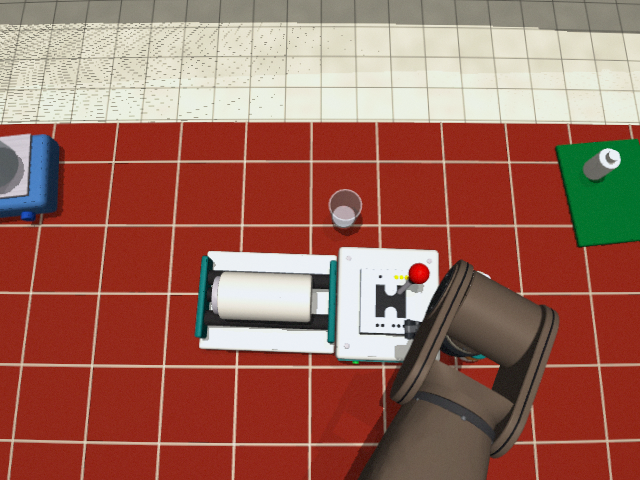

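The wrist view has the knob at about (316,68), against (319,69) predicted for slot three. The top view gives fore 0.302 and across 0.287. The beaker, bottle and jar are upright and look unmoved, and the hand is clear, so I sign off.

```bash
python3 -c "
from plant import ctrl
print(ctrl.get_state()['contact_force']);print(ctrl.sign_off())"
```

```text
[ 0.79943229  0.34110888 -0.72442684]
the job is handed in; nothing more can be done
None
```

The mill is in third gear and the job is handed in, at about 9 s of the 53 s allowed. The lever already stood in the middle channel at far left. With closed fingertips I pushed it right to its end stop (about 11 N), went round behind the knob, and pushed it forward to its end stop in slot three (about 18 N).

- **Lever position:** the last top view gave fore 0.302 and across 0.287 rad. The knob was within about 3 pixels of the predicted slot-three position in the wrist view.
- **Surroundings:** the bottle, jar and beaker were upright and looked unmoved in the last pictures. In the top view the arm partly hid the bottle and jar, so for those two I relied on the wrist view.
- **Hand:** it finished clear, about 90 mm back and 110 mm above its last push position. The contact force read under 1 N per axis, about the same as at the start.
- **One disagreement:** after the push to the right, the top view read across 0.27, while the wrist view and the stop force said fully right. The arm may have partly hidden the knob, and the forward push then went in without catching.

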